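# Push a small carton through the self-closing flap of a drop bin

### The job

Push the swing flap of the drop bin open with one finger and, keeping it held open with that finger, push the small carton standing on the bin's deck through the doorway with the other finger so that it drops into the bin; then draw back so the flap swings shut. Only push: do not lift or carry the carton, and leave the other things on the bench where they are.

Things in the scene. Friction and masses are not known exactly. Their poses are not given: they have to be found in the camera images.
- dropbin: grey metal drop bin fixed to the bench, 340 (x) by 220 mm (y). Origin on the bench under the doorway; x points from the deck through the doorway into the bin. Deck: solid level platform, top 80 mm above the bench, x -160 to 0, y -110 to 110 mm. The deck ends at x = 0, where the open-topped pit begins: inside x 6 to 174, y -94 to 94 mm, floor 6 mm above the bench
- doorway (a point): middle of the doorway's sill, at the deck's edge (dropbin x = 0, y = 0, 80 mm up). The doorway is a gap from y = -70 to +70 mm, open at the top, in a thin panel (x 0 to 6 mm). Panel and bin walls rise 40 mm above the deck; nothing is above them
- flap (a joint): flap angle in rad: 0 shut across the doorway, up to 1.5 swung into the bin. Vertical hinge at the doorway's +y side (dropbin x = 3, y = 68 mm); it swings only inward (free edge towards dropbin +x). A spring closes it: about 0.02 N m when shut, 0.08 N m at 1 rad (1 to 4 N pushed 25 mm from the hinge)
- flap_middle (a point): middle of the flap, aluminium plate 128 mm wide, 34 mm high, 4 mm thick, with a dark rubber strip at its free edge, reaching from 85 to 119 mm above the bench. The point is the plate's centre, 68 mm from the hinge axis; its y axis points from the free edge to the hinge, x is the side facing into the bin. It turns with the joint
- carton: small brown cardboard carton with a paper tape strip, 50 (x) by 44 (y) by 30 mm high, 80 to 170 g, loose on the deck in front of the shut flap, roughly square to the doorway, its centre 50 to 75 mm before the doorway and at dropbin y between -30 and 10 mm. Origin at the centre of its underside
- carton_mid (a point): the centre of the small carton, 15 mm above its underside
- big_carton: bystander: larger cardboard carton, 90 by 75 by 65 mm high, on the bench beside the bin; origin at the centre of its underside
- spray_can: bystander: upright metal can, 56 mm across, 120 mm high, on the bench beside the bin; origin at the centre of its underside
- tape_roll: bystander: roll of clear tape lying flat, 90 mm across, 45 mm high, on the bench beside the bin; origin at the centre of its underside
Mind the look-alikes: they are no part of the job. What is shaped like the carton but blue is not meant.

How it is judged:
On the way, in this order (a step that is already met when the one before it is completed fails the run):
1. a finger has pushed the flap well open (over 0.35 rad) while the small carton is still before the doorway (its centre over 20 mm before it) (value of joint flap above 0.35 rad and contact force between the fingers and flap above 0.15 N and x of carton_mid in the frame of dropbin below -0.02 m and z of carton_mid in the frame of dropbin above 0.085 m), for 0.1 s.
2. the small carton goes through the doorway, still on the deck, while a finger keeps the flap held open (over 0.35 rad) (value of joint flap above 0.35 rad and contact force between the fingers and flap above 0.1 N and x of carton_mid in the frame of dropbin above -0.012 m and z of carton_mid in the frame of dropbin above 0.07 m), for 0.05 s.
At the end, for the whole second after the job is handed in: the small carton lies at rest inside the bin pit (its centre within the walls and less than 60 mm above the bench), the flap has swung shut (under 0.1 rad) and the bystanders are within 30 mm of where they stood (x of carton_mid in the frame of dropbin between 0.01 and 0.174 m and y of carton_mid in the frame of dropbin between -0.094 and 0.094 m and z of carton_mid in the frame of dropbin below 0.06 m and linear speed of carton below 0.02 m/s and value of joint flap below 0.1 rad and distance of each of big_carton, spray_can, tape_roll from where it was at the start of the episode below 0.03 m); the robot touches nothing.
It fails at once if the small carton is lifted (its centre more than 20 mm above its height on the deck) (z of carton_mid in the frame of dropbin above 0.115 m).
It fails at once if the big carton is moved by more than 30 mm (distance of big_carton from where it was at the start of the episode above 0.03 m).
It fails at once if the spray can is moved by more than 30 mm (distance of spray_can from where it was at the start of the episode above 0.03 m).
It fails at once if the tape roll is moved by more than 30 mm (distance of tape_roll from where it was at the start of the episode above 0.03 m).
It also fails if it takes over 29 s, if anything falls off the work surface, if the arm or the gripper's body presses on something with over 40 N, if the wrist force passes 120 N, or if a joint passes its speed limit or range.

### The arm

A 6-joint arm with a two-finger parallel gripper is mounted at the origin on the work surface. World frame = base frame: x ahead of the robot, y to its left, z up, the work surface at z = 0. Lengths are in m, angles in rad, forces in N, time in s.
With the tool pointing down it reaches from about 0.35 to 0.725 m from the base axis. Payload 6 kg.
Tool frame: the origin (TCP) lies midway between the tips of the shut fingers; the grasp point (between the pads) lies 19 mm behind it; z points along the fingers, y is the line along which they close (so a half turn about z gives the same grasp; the last joint's range is limited). The gripper opens to 85 mm and grips with 20 to 120 N. Pads are 22 mm wide; open, the fingers measure 114 mm over their backs; the gripper's body (76 mm by 85 mm) begins 54 mm behind the grasp point. The pads swing forward as they close: fully open they stand 13 mm farther back than shut.
Start: joints at [-0.988, 0.04, 0.085, 0, -1.615, -0.334], TCP at [0.148, -0.581, 0.231] pointing down, gripper open.
Joint ranges: [-2.56, 2.56], [-1.29, 2.01], [-1.08, 1.49], [-3.29, 1.98], [-2.81, -0.18], [-2.99, 2.99]. Speed limits (rad/s): [2.57, 2.57, 3.01, 3.14, 3.14, 3.14].

### API

Orientations are given as a 3x3 rotation matrix whose columns are the frame's x, y, z axes.
In Python, from rig import bot gives the robot as it stands. The module is installed in compiled form; this text tells all that it offers.
- The arm moves only by the tool drive_tool, never from a script. Its argument "series" is a list that holds one entry, the list of rows, each a list of 7 numbers: the closure, from -1 (fully open) to 1 (shut), then the shift along the tool's x, y, z in m, then the turn, a rotation vector about the tool's x, y, z in rad. A call has 1 to 5 rows; each row is the pose to reach, as a shift and turn from the pose commanded when the call began, along the tool's axes at that moment; what a row does not reach only later rows make up. A row lasts 1/8 s, in which the tool goes at most 62.5 mm and 10.7 degrees, less where a joint would pass 70% of its speed; a pose out of reach is approached as far as the arm can. A call with a gripper value outside its range is refused whole. The fingers move at their own pace and stop on an object; the grip force is fixed at half the most. Time passes only in rows, so rows that repeat a pose let the fingers close. It gives the time, the measured TCP pose, the force, the opening and the grip force at its end, in the units of the state.
- bot.read_state(): the state, without advancing time (a new reading comes with each control period).
- bot.read_camera(name): name is "scene" or "top" or "wrist"; returns a dict with "image" (480x640x3 uint8, red, green, blue), "z_map" (480x640 float32, m along the optical axis (not along the pixel's ray), 0 where there is no reading), "fx", "fy", "cx", "cy" (pixels), "R" (3x3) and "t" (3): a world point X has camera coordinates R X + t; the wrist camera has in their place "T_tool_cam" (4x4, takes a point from camera to tool coordinates, whose origin is the TCP and whose axes are the flange's). Camera axes: x right, y down, z forward; pixel columns grow to the right and rows downward; lengths in m; the calibration is good to about 2 mm. A picture is of the moment at which its call begins: read the wrist's pose just before it.
- bot.close_job(): hands the job in; it is judged then, once.
Trained networks look in the newest picture that a camera, given by its name, has taken for a name from the list of things; names that differ only in an ending like _2 or _b are one class to them, and where a whole thing is asked for, a point or a joint stands for the part that bears it (a point fixed in the world has none). Each returns a list of dicts, best first, with "p" (0 to 1); they miss things now and then, are a little off and sometimes report something else, mostly with a low value. They report only what shows in the picture. A call takes as long as a camera call. They do not tell look-alikes from the thing itself.
- bot.look_for(camera, thing): "box" ([left, top, width, height] as shares, 0 to 1, of the picture: columns of its width, rows of its height, round what is visible of it).
- bot.regions_of(camera, thing): "pixels" (480x640 bool, what is visible of it) and "box" ([left, top, width, height] as shares, 0 to 1, of the picture: columns of its width, rows of its height, round what is visible of it).
The state is a dict: "clock": time; "joints": joint angles; "joint_vel": joint speeds; "joint_torque": joint torques, N m; "eef_pos": TCP position; "eef_rot": TCP orientation; "ft_force": force on the tool from outside, world axes, zero at the start; "torque": the same for the moment, N m; "finger_gap": opening from 0.0 (shut) to 1.0 (fully open); "finger_force": force on a finger pad.
Only numpy, scipy, OpenCV 4.12 (cv2) and the standard library are available. Lean on these libraries where they do the work, as an engineer would, in place of code of your own. Each camera call takes 0.05 s, during which the arm holds its last target. There are 200 camera calls.

## Working session

There is one attempt and no reset: what is moved stays moved. The work goes in short steps, Python scripts to look and compute and a tool call to move; the robot and the scene stay as the last step left them, time stands still between calls to the robot, and variables do not carry over. Pictures are saved under pics/ and viewed, at most 10 in all, crops included, and the job is handed in when it is done.

Besides the shell and the picture viewer there is one more tool, called after "Request:" by a JSON object that holds its "op" and its "data", one argument or row to a line. drive_tool: Moves the arm, as the interface text tells. Its arguments: {"type":"object","properties":{"series":{"type":"array","items":{"type":"array","items":{"type":"array","items":{"type":"number"}}}}},"required":["series"]}

```bash
mkdir -p pics; cat > h.py <<'E'
import numpy as np, cv2
from rig import bot
def cloud(c):
    v,u=np.mgrid[0:480,0:640]; z=c["z_map"]
    p=np.stack([(u-c["cx"])/c["fx"]*z,(v-c["cy"])/c["fy"]*z,z],-1)
    return (p-c["t"])@c["R"]   # R^T(p-t)
E
python3 - <<'E'
from h import *
s=bot.read_state(); print(s["clock"],s["eef_pos"],s["eef_rot"],s["finger_gap"])
ims=[]
for n in("top","scene"):
    c=bot.read_camera(n); P=cloud(c); cv2.imwrite(f"pics/{n}0.png",c["image"][...,::-1]); np.savez(f"{n}0.npz",P=P,**{k:c[k] for k in c})
    for t in("dropbin","flap","carton","big_carton","spray_can","tape_roll"):
        for r in bot.regions_of(n,t)[:3]:
            m=r["pixels"]&(c["z_map"]>0); q=P[m]
            print(n,t,round(r["p"],2),np.round(np.array(r["box"])*[640,480,640,480]),m.sum(),np.round(np.median(q,0),3),np.round(np.percentile(q,2,0),3),np.round(np.percentile(q,98,0),3),c["image"][m].mean(0).round())
E
```

```text
0.0 [ 0.1477259  -0.58117452  0.23026679] [[-9.69208168e-01 -2.46242173e-01 -5.65244963e-04]
 [-2.46242791e-01  9.69206644e-01  1.72290320e-03]
 [ 1.23587746e-04  1.80903935e-03 -9.99998356e-01]] 1.001916000716775
top dropbin 0.94 [286.  96. 143. 204.] 22488 [ 0.598 -0.022  0.078] [ 0.426 -0.128  0.003] [0.761 0.093 0.12 ] [62. 64. 61.]
top flap 0.62 [319. 198.  79.  13.] 352 [ 0.582 -0.011  0.115] [ 0.572 -0.076  0.089] [0.59  0.045 0.121] [64. 65. 59.]
top carton 0.97 [370. 324.  35.  35.] 742 [ 0.339 -0.074  0.029] [ 0.308 -0.101 -0.002] [ 0.365 -0.046  0.032] [ 67.  76. 100.]
top carton 0.85 [352. 222.  28.  30.] 775 [ 0.519 -0.026  0.109] [ 0.495 -0.048  0.084] [ 0.545 -0.003  0.112] [104.  89.  69.]
top carton 0.62 [439. 259.  31.  34.] 752 [ 0.455 -0.204  0.029] [ 0.429 -0.23  -0.001] [ 0.482 -0.181  0.033] [62. 70. 94.]
top big_carton 0.83 [240. 121.  41.  60.] 2317 [0.686 0.164 0.065] [0.647 0.128 0.009] [0.736 0.203 0.068] [102.  86.  64.]
top big_carton 0.25 [322. 198.  77.  10.] 441 [ 0.582 -0.019  0.112] [ 0.572 -0.078  0.005] [0.597 0.046 0.121] [62. 63. 58.]
top spray_
[... 684 characters left out ...]
 -0.232  0.004] [ 0.483 -0.187  0.033] [ 59.  82. 133.]
scene carton 0.69 [200. 221.  25.  27.] 570 [ 0.345 -0.081  0.029] [ 0.316 -0.106  0.006] [ 0.366 -0.051  0.033] [ 52.  75. 125.]
scene carton 0.64 [263. 229.  41.  38.] 802 [ 0.526 -0.032  0.109] [ 0.495 -0.053  0.083] [ 0.547 -0.006  0.112] [132. 106.  73.]
scene big_carton 0.84 [387. 233.  65.  70.] 2562 [0.699 0.15  0.063] [0.65  0.124 0.001] [0.739 0.202 0.067] [128. 102.  69.]
scene spray_can 0.65 [198. 334.  43.  54.] 1720 [ 0.603 -0.244  0.11 ] [ 0.567 -0.268  0.008] [ 0.615 -0.218  0.122] [ 99. 100.  91.]
scene tape_roll 0.68 [347. 180.  46.  46.] 1351 [0.511 0.206 0.034] [0.47  0.164 0.   ] [0.552 0.247 0.047] [113. 104.  91.]
```

View pics/top0.png

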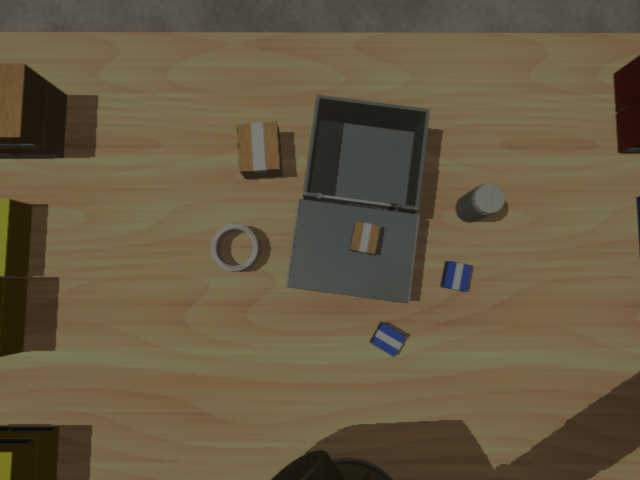

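View pics/scene0.png

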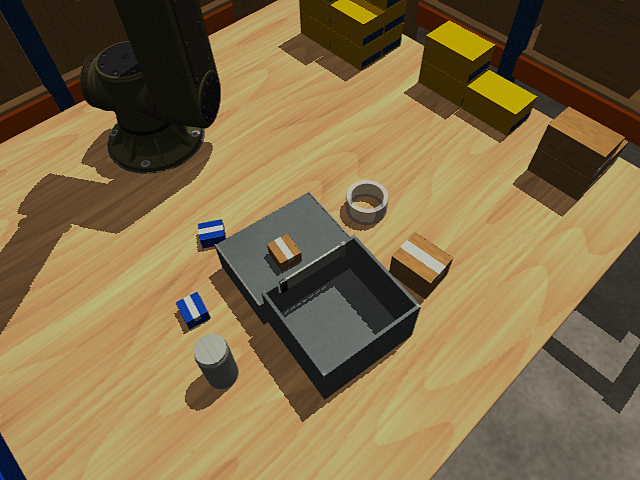

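The top view shows the bin with its deck towards the robot. The brown carton is on the deck at about (366,238), and the flap lies along row ~203. The two blue look-alikes, at (458,276) and (388,339), are off the bin. Next I fit the bin and carton poses.

```bash
python3 - <<'E'
from h import *
for n in("top","scene"):
    d=np.load(f"{n}0.npz"); P=d["P"]; im=d["image"].astype(int)
    x,y,z=P[...,0],P[...,1],P[...,2]
    near=(x>.38)&(x<.80)&(y>-.17)&(y<.125)
    def rect(m,l):
        m=cv2.morphologyEx(m.astype(np.uint8),cv2.MORPH_OPEN,np.ones((2,2)))>0
        r=cv2.minAreaRect((P[m][:,:2]*1000).astype(np.float32)); print(n,l,m.sum(),np.round(r[0],1),np.round(r[1],1),round(r[2],2)); print(np.round(cv2.boxPoints(r)).tolist())
    rect(near&(z>.06)&(z<.13),"all"); rect(near&(abs(z-.08)<.006)&(x<.6),"deck"); rect(near&(abs(z-.12)<.005),"rim")
    rect(near&(abs(z-.11)<.004)&(x<.56)&(x>.48)&(y<.01)&(y>-.07),"carton")
E
```

```text
top all 14637 [609.5 -29. ] [238.4 388. ] 82.56
[[402.0, -122.0], [786.0, -172.0], [817.0, 64.0], [433.0, 114.0]]
top deck 10256 [508.1 -15.7] [238.4 183.4] 82.56
[[402.0, -122.0], [584.0, -146.0], [614.0, 91.0], [433.0, 114.0]]
top rim 1529 [618.1 -35.2] [221.8 369.7] 82.51
[[420.0, -121.0], [787.0, -169.0], [816.0, 51.0], [449.0, 99.0]]
top carton 735 [488.4 -12.9] [ 56.2 134.8] 62.14
[[416.0, -6.0], [535.0, -69.0], [561.0, -20.0], [442.0, 43.0]]
scene all 12682 [681.3 -37.5] [328.7 682.6] 68.51
[[304.0, -65.0], [939.0, -315.0], [1059.0, -10.0], [424.0, 240.0]]
scene deck 6405 [669.9 -66.4] [266.6 682.6] 68.5
[[304.0, -65.0], [939.0, -315.0], [1036.0, -67.0], [401.0, 183.0]]
scene rim 1688 [ 708.  -113.8] [255.4 556.9] 24.2
[[477.0, 88.0], [706.0, -420.0], [939.0, -315.0], [710.0, 192.0]]
scene carton 574 [ 716.2 -147.4] [ 56.  554.6] 58.68
[[465.0, -27.0], [939.0, -315.0], [968.0, -268.0], [494.0, 21.0]]
```

```bash
python3 - <<'E'
from h import *
for n in("top","scene"):
    d=np.load(f"{n}0.npz"); P=d["P"]
    x,y,z=P[...,0],P[...,1],P[...,2]
    near=(x>.38)&(x<.80)&(y>-.17)&(y<.125)
    def rect(m,l):
        m=(cv2.morphologyEx(m.astype(np.uint8),cv2.MORPH_OPEN,np.ones((3,3)))>0)&m
        nc,lab,st,_=cv2.connectedComponentsWithStats(m.astype(np.uint8)); m=lab==1+st[1:,4].argmax()
        r=cv2.minAreaRect((P[m][:,:2]*1000).astype(np.float32)); print(n,l,m.sum(),np.round(r[0],1),np.round(r[1],1),round(r[2],2),round(np.median(z[m]),4)); print(np.round(cv2.boxPoints(r)).tolist())
    rect(near&(z>.07)&(z<.13),"all"); rect(near&(abs(z-.08)<.006)&(x<.6),"deck")
    rect(near&(abs(z-.11)<.004)&(x<.56)&(x>.48)&(y<.01)&(y>-.07),"carton")
    m=near&(abs(z-.12)<.003); q=P[m][:,:2]; print("rim corners",[np.round(q[(q@v).argmax()],3).tolist() for v in np.array([[1,.6],[1,-.6],[-1,1],[-1,-1]])])
    m=near&(z>.095)&(z<.117)&(x>.565)&(x<.6)&(y>-.09)&(y<.04); q=P[m][:,:2]; print("flapfit",m.sum(),cv2.fitLine(q.astype(np.float32),cv2.DIST_HUBER,0,.01,.01).ravel())
E
```

```text
top all 14324 [590.1 -18.6] [220.2 341.2] 82.73 0.0802
[[407.0, -106.0], [745.0, -149.0], [773.0, 69.0], [435.0, 112.0]]
top deck 10239 [500.6  -7.2] [220.3 160.4] 82.59 0.0796
[[407.0, -106.0], [566.0, -127.0], [594.0, 92.0], [435.0, 112.0]]
top carton 723 [520.5 -26.5] [43.9 50.6] 79.1 0.1096
[[491.0, -43.0], [541.0, -53.0], [549.0, -10.0], [500.0, -0.0]]
rim corners [[0.771, 0.058], [0.745, -0.14], [0.594, 0.081], [0.568, -0.115]]
flapfit 179 [ 0.13128486  0.9913447   0.5823544  -0.00493868]
scene all 11934 [588.5 -21.3] [221.3 342.8] 82.21 0.081
[[404.0, -108.0], [743.0, -154.0], [773.0, 65.0], [434.0, 112.0]]
scene deck 6337 [498.9  -8.8] [221.5 162.7] 82.59 0.0795
[[404.0, -108.0], [565.0, -129.0], [594.0, 91.0], [433.0, 111.0]]
scene carton 562 [519.6 -28.6] [44.2 52.5] 78.42 0.1096
[[489.0, -45.0], [541.0, -56.0], [550.0, -12.0], [498.0, -2.0]]
rim corners [[0.769, 0.055], [0.745, -0.14], [0.593, 0.079], [0.566, -0.119]]
flapfit 394 [ 0.13126442  0.9913474   0.5831163  -0.02411194]
```

Request:
{"op": "drive_tool", "data": {
  "series": [
    [[-1,-0.04,0.038,0,0,0,-0.14],[-1,-0.08,0.076,0,0,0,-0.28],[-1,-0.12,0.114,0,0,0,-0.42],[-1,-0.16,0.152,0,0,0,-0.56],[-1,-0.2,0.19,0,0,0,-0.7]]
  ]
}}

```text
clock: 1.32
eef_pos: [0.2954, -0.3466, 0.2315]
eef_rot: [[-0.579, -0.815, 0.001], [-0.815, 0.579, -0.0], [-0.0, -0.001, -1.0]]
ft_force: [0.9, 0.4, 1.5]
finger_gap: 1.001
finger_force: 0.0
```

```bash
cat > go.py <<'E'
import sys
from h import *
from scipy.spatial.transform import Rotation as R
a=np.radians(-7.4); bx=np.array([np.cos(a),np.sin(a)]); by=np.array([-bx[1],bx[0]]); O=np.array([.5793,-.0183])
def go(X,Y,z,ang=29.4):
    s=bot.read_state(); Rm=s["eef_rot"]; p=s["eef_pos"]; T=np.r_[O+X*bx+Y*by,z]
    th=np.radians(ang-7.4+180); y=np.array([np.cos(th),np.sin(th),0]); zz=np.array([0,0,-1]); Rt=np.c_[np.cross(y,zz),y,zz]
    d=p[:2]-O
    print(round(s["clock"],2),"bin xy",np.round([d@bx,d@by],4),p[2].round(4),"shift",np.round(Rm.T@(T-p),4),"turn",np.round(R.from_matrix(Rm.T@Rt).as_rotvec(),3),"F",s["ft_force"].round(1),"gap",round(s["finger_gap"],3))
if __name__=="__main__": go(*map(float,sys.argv[1:]))
E
python3 go.py -.0615 .0135 .2
```

```text
1.32 bin xy [-0.2393 -0.3621] 0.2315 shift [-0.4151  0.0193  0.0316] turn [-1.000e-03 -0.000e+00 -1.002e+00] F [0.9 0.4 1.5] gap 1.001
```

Request:
{"op": "drive_tool", "data": {
  "series": [
    [[-1,-0.055,0.002,0.004,0,0,-0.14],[-1,-0.11,0.005,0.008,0,0,-0.28],[-1,-0.165,0.007,0.012,0,0,-0.42],[-1,-0.22,0.01,0.016,0,0,-0.56],[-1,-0.275,0.013,0.02,0,0,-0.7]]
  ]
}}

```text
clock: 1.95
eef_pos: [0.4452, -0.1152, 0.2116]
eef_rot: [[0.083, -0.997, 0.001], [-0.997, -0.083, 0.0], [-0.0, -0.001, -1.0]]
ft_force: [0.5, 0.5, -0.7]
finger_gap: 0.999
finger_force: 0.0
```

```bash
python3 go.py -.0615 .0135 .2
```

```text
1.95 bin xy [-0.1205 -0.1134] 0.2116 shift [-0.1116 -0.0844  0.0117] turn [-0.001 -0.    -0.301] F [ 0.5  0.5 -0.7] gap 0.999
```

Request:
{"op": "drive_tool", "data": {
  "series": [
    [[-1,-0.037,-0.028,0.004,0,0,-0.1],[-1,-0.074,-0.056,0.008,0,0,-0.2],[-1,-0.112,-0.084,0.012,0,0,-0.3],[-1,-0.112,-0.084,0.012,-0.001,0,-0.301],[-1,-0.112,-0.084,0.012,-0.001,0,-0.301]]
  ]
}}

```text
clock: 2.58
eef_pos: [0.5194, 0.0011, 0.1993]
eef_rot: [[0.37, -0.929, -0.001], [-0.929, -0.37, -0.0], [-0.0, 0.001, -1.0]]
ft_force: [-2.0, -1.3, -0.2]
finger_gap: 1.004
finger_force: 0.0
```

```bash
python3 go.py -.0615 .0135 .08; python3 - <<'E'
from h import *
c=bot.read_camera("wrist"); cv2.imwrite("pics/w1.png",c["image"][...,::-1]); M=c["T_tool_cam"]; print(np.round(M,3))
# project the carton top corners as a check, plus finger-tip points from depth (close pixels)
v,u=np.mgrid[0:480,0:640]; z=c["z_map"]; p=np.stack([(u-c["cx"])/c["fx"]*z,(v-c["cy"])/c["fy"]*z,z],-1)@M[:3,:3].T+M[:3,3]
m=(z>0)&(p[...,2]<.02)&(p[...,2]>-.06)
for s in(-1,1):
    q=p[m&(s*p[...,1]>0)]; print(s,len(q), q.size and (np.percentile(q,1,0).round(3),np.percentile(q,99,0).round(3)))
E
```

```text
2.58 bin xy [-0.0619  0.0115] 0.1993 shift [-0.0016 -0.0015  0.1193] turn [ 0.001  0.    -0.005] F [-2.  -1.3 -0.2] gap 1.004
[[ 0.001 -0.961 -0.278  0.069]
 [ 1.     0.001 -0.     0.   ]
 [ 0.    -0.278  0.961 -0.144]
 [ 0.     0.     0.     1.   ]]
-1 5869 (array([-0.012, -0.063, -0.06 ]), array([ 0.012, -0.042, -0.016]))
1 5887 (array([-0.011,  0.043, -0.06 ]), array([ 0.012,  0.064, -0.016]))
```

View pics/w1.png

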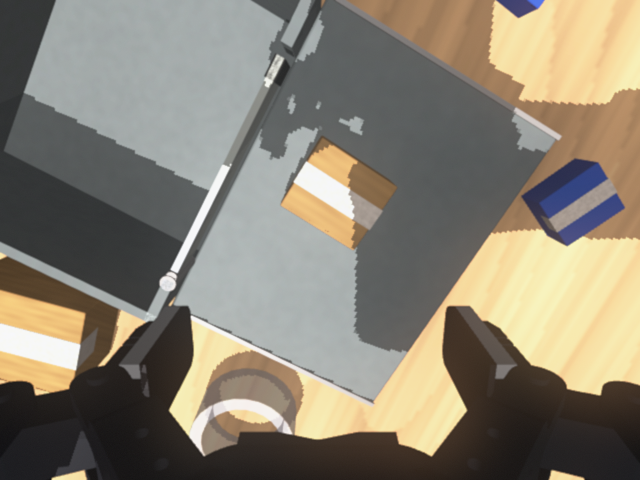

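The wrist view shows the carton at about (338,192). The left finger (165,340) is on the flap-hinge side and the right finger (480,340) is behind the carton, as planned. Now descending.

Request:
{"op": "drive_tool", "data": {
  "series": [
    [[-1,-0.001,-0.001,0.04,0.001,0,-0.004],[-1,-0.001,-0.001,0.08,0.001,0,-0.004],[-1,-0.001,-0.001,0.105,0.001,0,-0.004],[-1,-0.001,-0.001,0.119,0.001,0,-0.004],[-1,-0.001,-0.001,0.119,0.001,0,-0.004]]
  ]
}}

```text
clock: 3.25
eef_pos: [0.5196, 0.0018, 0.0802]
eef_rot: [[0.373, -0.928, -0.001], [-0.928, -0.373, -0.0], [-0.0, 0.001, -1.0]]
ft_force: [-0.5, -0.3, -0.5]
finger_gap: 0.996
finger_force: 0.0
```

```bash
python3 go.py -.0315 .0135 .08; cat > look.py <<'E'
import sys
from h import *
from go import bx,by,O
c=bot.read_camera("scene"); P=cloud(c); cv2.imwrite(f"pics/{sys.argv[1]}.png",c["image"][150:420,180:500,::-1].repeat(2,0).repeat(2,1))
for t in("carton","flap"):
    for r in bot.regions_of("scene",t):
        m=r["pixels"]&(c["z_map"]>0); q=P[m]; k=(q[:,:2]-O); print(t,round(r["p"],2),"bin x,y,z p3/50/97",np.percentile(np.c_[k@bx,k@by,q[:,2]],[3,50,97],0).round(3).tolist(),c["image"][m].mean(0).round())
E
python3 look.py s1
```

```text
3.25 bin xy [-0.0618  0.0123] 0.0802 shift [ 0.0137 -0.027   0.0002] turn [ 0.001  0.    -0.002] F [-0.5 -0.3 -0.5] gap 0.996
carton 0.88 bin x,y,z p3/50/97 [[-0.122, -0.226, 0.004], [-0.091, -0.205, 0.029], [-0.073, -0.184, 0.032]] [ 70.  95. 149.]
carton 0.69 bin x,y,z p3/50/97 [[-0.134, -0.109, 0.003], [0.045, -0.013, 0.059], [0.18, 0.094, 0.12]] [66. 69. 66.]
carton 0.6 bin x,y,z p3/50/97 [[-0.254, -0.117, 0.005], [-0.224, -0.093, 0.029], [-0.205, -0.066, 0.032]] [32. 43. 74.]
carton 0.59 bin x,y,z p3/50/97 [[-0.08, -0.04, 0.082], [-0.05, -0.021, 0.109], [-0.032, 0.003, 0.112]] [82. 64. 43.]
flap 0.71 bin x,y,z p3/50/97 [[-0.019, -0.064, 0.078], [0.004, -0.002, 0.105], [0.006, 0.065, 0.12]] [63. 64. 58.]
flap 0.65 bin x,y,z p3/50/97 [[-0.135, -0.109, 0.003], [0.044, -0.013, 0.059], [0.18, 0.094, 0.12]] [66. 69. 66.]
```

View pics/s1.png

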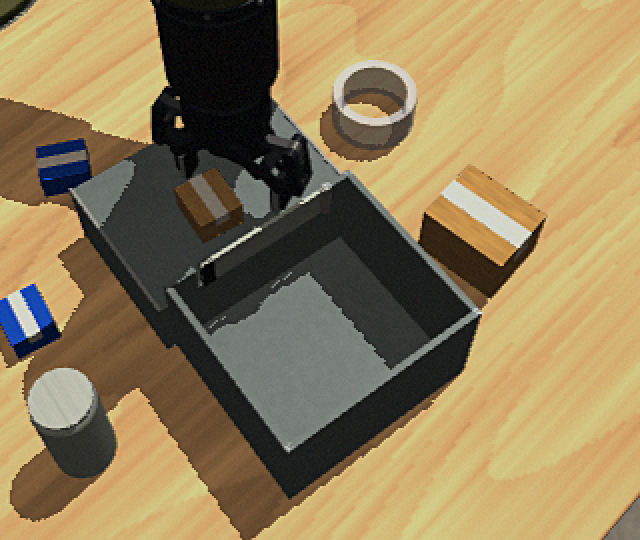

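The scene crop shows the carton untouched at (208,203), with finger A just before the flap at (292,190) and finger B behind the carton. Now pushing 30 mm along bin x.

Request:
{"op": "drive_tool", "data": {
  "series": [
    [[-1,0.004,-0.007,0,0,0,0],[-1,0.008,-0.014,0,0,0,0],[-1,0.011,-0.02,0,0,0,0],[-1,0.015,-0.026,0,0,0,0],[-1,0.015,-0.026,0,0,0,0]]
  ]
}}

```text
clock: 4.03
eef_pos: [0.5498, -0.0021, 0.0798]
eef_rot: [[0.373, -0.928, -0.001], [-0.928, -0.373, -0.0], [0.0, 0.001, -1.0]]
ft_force: [-1.9, -1.2, -0.1]
finger_gap: 0.997
finger_force: 1.1
```

```bash
python3 go.py .0185 .0125 .08; python3 look.py s2
```

```text
4.03 bin xy [-0.0313  0.0122] 0.0798 shift [ 0.0242 -0.0436 -0.0003] turn [ 0.001 -0.    -0.001] F [-1.9 -1.2 -0.1] gap 0.997
carton 0.75 bin x,y,z p3/50/97 [[-0.122, -0.226, 0.004], [-0.091, -0.205, 0.029], [-0.073, -0.184, 0.032]] [ 70.  96. 152.]
carton 0.71 bin x,y,z p3/50/97 [[-0.266, -0.118, -0.001], [-0.225, -0.093, 0.028], [-0.206, -0.062, 0.032]] [39. 47. 72.]
flap 0.58 bin x,y,z p3/50/97 [[0.022, -0.04, 0.09], [0.054, -0.003, 0.113], [0.08, 0.043, 0.12]] [87. 87. 79.]
```

View pics/s2.png

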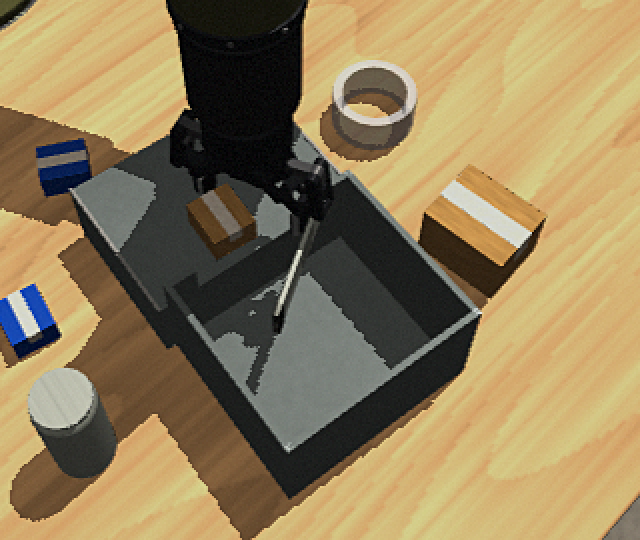

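The flap is open at roughly 0.65 rad. The carton, at crop (222,220), has been pushed along square to the doorway. I continue the push.

Request:
{"op": "drive_tool", "data": {
  "series": [
    [[-1,0.004,-0.007,0,0,0,0],[-1,0.008,-0.014,0,0,0,0],[-1,0.012,-0.021,0,0,0,0],[-1,0.016,-0.028,0,0,0,0],[-1,0.02,-0.035,0,0,0,0]]
  ]
}}

```text
clock: 4.8
eef_pos: [0.5904, -0.0073, 0.0805]
eef_rot: [[0.374, -0.928, 0.0], [-0.928, -0.374, 0.0], [0.0, -0.0, -1.0]]
ft_force: [-2.4, -1.5, -0.1]
finger_gap: 0.998
finger_force: 1.1
```

```bash
python3 go.py .0285 .0125 .08; python3 look.py s3
```

```text
4.8 bin xy [0.0096 0.0123] 0.0805 shift [ 0.0091 -0.0166  0.0005] turn [-0.    -0.    -0.001] F [-2.4 -1.5 -0.1] gap 0.998
carton 0.95 bin x,y,z p3/50/97 [[-0.122, -0.225, 0.005], [-0.091, -0.205, 0.029], [-0.073, -0.184, 0.032]] [ 71.  98. 156.]
carton 0.9 bin x,y,z p3/50/97 [[-0.271, -0.118, -0.001], [-0.225, -0.094, 0.029], [-0.206, -0.065, 0.032]] [39. 47. 74.]
carton 0.71 bin x,y,z p3/50/97 [[-0.017, -0.04, 0.082], [0.009, -0.021, 0.108], [0.03, 0.002, 0.113]] [87. 68. 46.]
carton 0.63 bin x,y,z p3/50/97 [[-0.136, 0.172, 0.002], [-0.095, 0.213, 0.034], [-0.056, 0.253, 0.046]] [133. 123. 108.]
flap 0.71 bin x,y,z p3/50/97 [[0.054, 0.02, 0.085], [0.094, 0.033, 0.11], [0.127, 0.046, 0.12]] [95. 95. 87.]
```

View pics/s3.png

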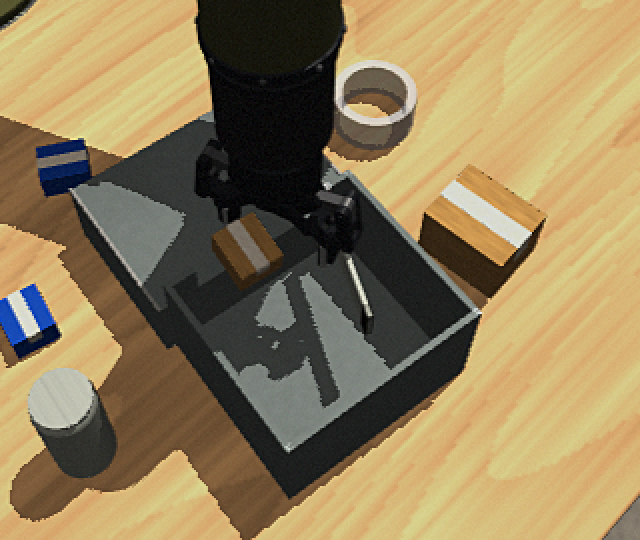

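The carton centre is about 5 mm past the edge and still on the deck, with the flap held wide open. I push 20 mm more.

Request:
{"op": "drive_tool", "data": {
  "series": [
    [[-1,0.003,-0.005,0,0,0,0],[-1,0.006,-0.01,0,0,0,0],[-1,0.009,-0.016,0,0,0,0],[-1,0.01,-0.018,0,0,0,0],[-1,0.01,-0.018,0,0,0,0]]
  ]
}}

```text
clock: 5.58
eef_pos: [0.6104, -0.0098, 0.0802]
eef_rot: [[0.374, -0.928, 0.0], [-0.928, -0.374, 0.0], [-0.0, -0.0, -1.0]]
ft_force: [-0.0, -2.2, 0.4]
finger_gap: 1.0
finger_force: 0.7
```

```bash
python3 go.py -.0615 .0125 .08; python3 look.py s4
```

```text
5.58 bin xy [0.0297 0.0124] 0.0802 shift [-0.0447  0.0795  0.0002] turn [-0.     0.    -0.001] F [-0.  -2.2  0.4] gap 1.0
carton 0.94 bin x,y,z p3/50/97 [[-0.253, -0.117, 0.007], [-0.223, -0.094, 0.029], [-0.205, -0.067, 0.033]] [33. 45. 77.]
carton 0.62 bin x,y,z p3/50/97 [[0.034, -0.05, 0.01], [0.062, -0.031, 0.035], [0.083, -0.008, 0.038]] [90. 64. 35.]
carton 0.58 bin x,y,z p3/50/97 [[-0.121, -0.224, 0.004], [-0.091, -0.205, 0.029], [-0.073, -0.184, 0.032]] [ 72. 100. 159.]
flap 0.6 bin x,y,z p3/50/97 [[0.079, 0.031, 0.086], [0.11, 0.038, 0.108], [0.131, 0.046, 0.12]] [70. 70. 64.]
```

View pics/s4.png

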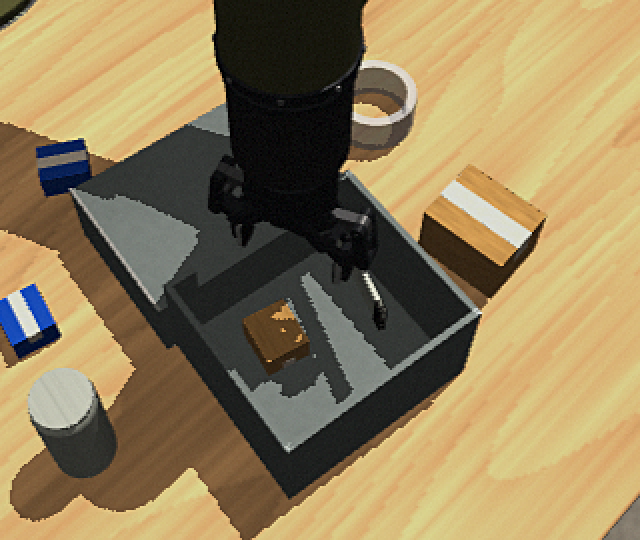

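The carton lies flat on the pit floor at crop (277,335). Now I draw back straight, then go up.

Request:
{"op": "drive_tool", "data": {
  "series": [
    [[-1,-0.009,0.016,0,0,0,0],[-1,-0.018,0.032,0,0,0,0],[-1,-0.027,0.048,0,0,0,0],[-1,-0.036,0.064,0,0,0,0],[-1,-0.045,0.08,0,0,0,0]]
  ]
}}

```text
clock: 6.35
eef_pos: [0.5186, 0.0025, 0.0806]
eef_rot: [[0.374, -0.927, 0.001], [-0.927, -0.374, 0.001], [-0.001, -0.001, -1.0]]
ft_force: [-0.5, -0.2, -0.2]
finger_gap: 1.001
finger_force: 0.0
```

Request:
{"op": "drive_tool", "data": {
  "series": [
    [[-1,-0.003,0.005,0,0,0,0],[-1,-0.003,0.005,-0.04,0,0,0],[-1,-0.003,0.005,-0.08,0,0,0],[-1,-0.003,0.005,-0.11,0,0,0],[-1,-0.003,0.005,-0.11,0,0,0]]
  ]
}}

```text
clock: 6.98
eef_pos: [0.5148, 0.0033, 0.1935]
eef_rot: [[0.374, -0.927, 0.005], [-0.927, -0.374, 0.002], [0.001, -0.006, -1.0]]
ft_force: [0.7, -0.4, -1.5]
finger_gap: 1.004
finger_force: 0.0
```

```bash
python3 go.py -.0615 .0125 .2; python3 look.py s5
```

```text
6.97 bin xy [-0.0667  0.0131] 0.1935 shift [ 0.0031 -0.0043 -0.0065] turn [-0.006 -0.001 -0.001] F [ 0.7 -0.4 -1.5] gap 1.004
carton 0.93 bin x,y,z p3/50/97 [[0.033, -0.05, 0.011], [0.062, -0.03, 0.035], [0.083, -0.008, 0.038]] [151. 110.  59.]
carton 0.93 bin x,y,z p3/50/97 [[-0.122, -0.226, 0.002], [-0.091, -0.206, 0.029], [-0.073, -0.185, 0.032]] [ 59.  80. 128.]
carton 0.72 bin x,y,z p3/50/97 [[-0.256, -0.118, 0.0], [-0.225, -0.093, 0.029], [-0.206, -0.063, 0.032]] [35. 45. 73.]
flap 0.86 bin x,y,z p3/50/97 [[0.0, -0.062, 0.084], [0.004, -0.004, 0.105], [0.006, 0.064, 0.12]] [58. 58. 53.]
```

View pics/s5.png

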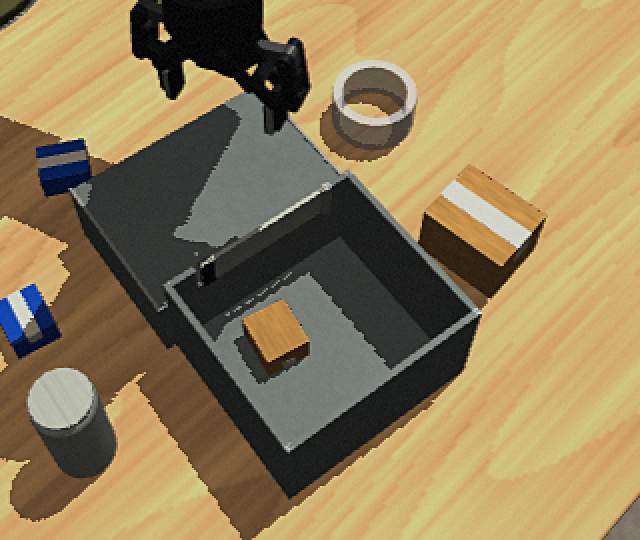

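The flap is shut across the doorway, the carton is at rest in the pit at (277,330), the bystanders are where they stood, and the arm is clear.

```bash
python3 -c "
from rig import bot
print(bot.close_job())"
```

```text
the job is handed in; nothing more can be done
None
```

I pushed the carton through the held-open flap into the bin pit, the flap swung shut, the other things stayed where they were, and I handed the job in at about 7 s; no verdict came back.

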